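# Chock the sample cylinder on the draining board

## Task

The steel sample cylinder has rolled down the sloping white draining board and leans on the two thin drying pegs, which should not carry it. Push the wooden wedge, thin edge first and lying flat on the board, between the pegs against the middle of the cylinder's low side, rolling the cylinder squarely up the slope until it lies about 20 mm clear of the pegs, and leave it resting there on the wedge.

Things in the scene. Friction and masses are not known exactly. Their poses are not given: they have to be found in the camera images.
- board: White plastic draining board fixed on the bench, 280 mm along the slope by 290 mm wide. Its frame is level: x points up-slope, y across the board, z up; origin on the bench under its middle. The flat top surface rises 7 degrees towards +x: 15 mm above the bench at the low edge (x = -139 mm, nearest the robot), 32 mm over the origin, 49 mm at the high edge, which has a 16 mm lip.
- pegs (a point): Midpoint, on the board's surface, of the row of two grey drying pegs, 12 mm down-slope of the board's middle; axes as the board's. The pegs are 10 mm thick and 34 mm high, square to the surface, 65 mm to either side (y = +65 and -65 mm), so there is a clear gap of 120 mm between them.
- cylinder: Steel sample cylinder, 50 mm in diameter, 180 mm long (240 with its brass end stubs), about 0.5 kg, rolls freely. Origin on its axis at mid-length, 25 mm off the surface; y runs along its length (x and z turn as it rolls). At the start it lies across the board, parallel to its y, low side touching both pegs, its axis 30 mm up-slope of the peg row, up to 12 mm off the middle in y.
- wedge: Wooden wedge, 80 mm long, 45 wide, 36 high at the thick end, 1.5 at the thin edge, 0.06 kg, flat on the bench left of the board. Origin: centre of its underside; x points to the thin edge (x = +40 mm), z up. Side faces upright and parallel. Touching the cylinder on the board, its origin is 45 mm down-slope of the cylinder's axis. Nearby wooden block (70 x 45 x 32) and cork bung are not needed.
There are look-alikes about, which are no part of the job. There is more than one size of the cylinder; the one meant has the size given above. Leave any red or turquoise look-alike of the wedge alone.

How it is judged:
At the end, for the whole second after the job is handed in: At rest: cylinder 12 to 32 mm clear of the peg row at mid-length (board x of its origin 27 to 47 mm), square to the board within 10 degrees, pressing on the wedge; wedge flat (tilt under 14 degrees), pointing along the slope within 17 degrees, its origin within 60 mm of the cylinder's (x of cylinder in the frame of board between 0.027 and 0.047 m and angle between the y axis of cylinder and the y axis of board, either way round below 0.175 rad and contact force between wedge and cylinder above 0.05 N and distance between wedge and cylinder below 0.06 m and angle between the x axis of wedge and the x axis of board, either way round below 0.3 rad and angle between wedge's own z axis and vertical below 0.25 rad and linear speed of each of cylinder, wedge below 0.01 m/s and angular speed of cylinder below 0.3 rad/s); the robot touches nothing.
It also fails if it takes over 38 s, if anything falls off the work surface, if the arm or the gripper's body presses on something with over 40 N, if the wrist force passes 120 N, or if a joint passes its speed limit or range.

## Robot

A 7-joint arm with a two-finger parallel gripper is mounted at the origin on the work surface. World frame = base frame: x ahead of the robot, y to its left, z up, the work surface at z = 0. Lengths are in m, angles in rad, forces in N, time in s.
With the tool pointing down it reaches from about 0.4 to 0.875 m from the base axis. Payload 19.3 kg.
Tool frame: the origin (TCP) lies at the very end of the fingers, on their centre line; the grasp point (between the pads) lies 19 mm behind it; x points along the fingers, y is the direction in which the jaws open and shut, and the axes are right-handed (so a half turn about x gives the same grasp; the last joint's range is limited). The gripper opens to 85 mm and grips with 20 to 120 N. Pads are 22 mm wide; open, the fingers measure 114 mm over their backs; the gripper's body (76 mm by 85 mm) begins 54 mm behind the grasp point. The pads swing forward as they close: fully open they stand 13 mm farther back than shut.
Start: joints at [-1.221, 0.521, -0.036, 1.599, 0.021, 1.021, -0.113], TCP at [0.255, 0.571, 0.231] pointing down, gripper open.
Joint ranges: [-2.91, 2.91], [-0.3, 2.13], [-1.5, 1.42], [0.17, 2.43], [-1.26, 4.41], [0.16, 1.93], [-2.52, 2.52]. Speed limits (rad/s): [1.89, 1.89, 2.39, 2.39, 3.01, 3.01, 3.01].

## Interface

Orientations are given as [roll, pitch, yaw] about the fixed x, y, z axes, in that order (R = Rz(yaw) Ry(pitch) Rx(roll)).
In Python, from workcell import bot, grab_frame, job_done gives the robot as it stands.
- The arm moves only by the shell command python3 -m pendant 'ROWS' [OPENING] [FORCE]. ROWS is JSON, a list of rows, each a list of 4 numbers: the shift along the tool's x, y, z in mm, then the turn about the tool's x in degrees. A call has 1 to 12 rows; each row shifts and turns the commanded pose from where the row before left it, along the tool's axes as they then stand; what a row does not reach is not made up. A row lasts 1/8 s, in which the tool goes at most 62.5 mm and 10.7 degrees, less where a joint would pass 70% of its speed; a pose out of reach is approached as far as the arm can. A call is refused whole if a number of a shift passes 62.5 or a number of a turn 10.7, either way. A call with a gripper value outside its range is refused whole. OPENING is the opening, from -1 (shut) to 1 (fully open), set as the call begins (- or left out, the last holds). The fingers move at their own pace and stop on an object; FORCE is the grip in N (left out, the last holds). Time passes only in rows, so rows that do not move let the fingers close. It gives the time, the measured TCP pose, the force and the opening at its end, in the units of the state.
- bot.observe(): the state, without advancing time (a new reading comes with each control period).
- grab_frame(name): name is "scene" or "top" or "wrist"; returns a dict with "img" (480x640x3 uint8, red, green, blue), "fovy" (degrees; the focal length in pixels is half the picture's height over the tangent of half this angle, whatever the lens; pixels are square), "cx", "cy" (the principal point, pixels), "R" (3x3) and "t" (3): a world point X has camera coordinates R X + t. Camera axes: x right, y down, z forward; pixel columns grow to the right and rows downward; lengths in m; the calibration is good to about 2 mm. A picture is of the moment at which its call begins. There is no depth.
- job_done(): hands the job in, once; it reports no verdict.
The state is a dict: "clock": time; "qpos": joint angles; "qd": joint speeds; "joint_efforts": joint torques, N m; "position": TCP position; "tool_rot": TCP orientation; "force": force on the tool from outside, world axes, zero at the start; "moment": the same for the moment, N m; "grip_width": finger opening in m.
Only numpy, scipy, OpenCV 4.12 (cv2) and the standard library are available. Lean on these libraries where they do the work, as an engineer would, in place of code of your own. Each camera call takes 0.05 s, during which the arm holds its last target.

## Working session

There is one attempt and no reset: what is moved stays moved. The work goes in short steps, Python scripts to look and compute and a shell command to move; the robot and the scene stay as the last step left them, time stands still between calls to the robot, and variables do not carry over. Pictures are saved under pics/ and viewed, and the job is handed in when it is done.

```bash
mkdir -p pics; cat > h.py <<'E'
import numpy as np, cv2
from workcell import bot, grab_frame, job_done
def save(n,img): cv2.imwrite('pics/'+n,cv2.cvtColor(img,cv2.COLOR_RGB2BGR))
def K(f):
    F=240/np.tan(np.radians(f['fovy'])/2); return F,f['cx'],f['cy']
def ray(f,u,v):
    F,cx,cy=K(f); R=np.array(f['R']);t=np.array(f['t'])
    return -R.T@t, R.T@np.array([(u-cx)/F,(v-cy)/F,1])
def onz(f,u,v,z):
    c,d=ray(f,u,v); return c+d*(z-c[2])/d[2]
def proj(f,X):
    F,cx,cy=K(f); p=np.array(f['R'])@np.array(X)+np.array(f['t']); return F*p[0]/p[2]+cx,F*p[1]/p[2]+cy
E
python3 - <<'E'
from h import *
import pickle
for n in ['scene','top','wrist']:
    f=grab_frame(n); save(n+'0.png',f['img']); pickle.dump(f,open(n+'0.pkl','wb'))
    c,d=ray(f,f['cx'],f['cy']); print(n,f['fovy'],f['cx'],f['cy'],c.round(3),d.round(3))
s=bot.observe(); print({k:np.round(v,3).tolist() for k,v in s.items()})
E
```

```text
scene 48.85445086839829 326.8801440820122 241.84454113772352 [ 0.851 -0.284  0.907] [-0.338  0.409 -0.848]
top 54.68140140968081 321.568255685583 237.18129751997614 [0.388 0.094 0.92 ] [ 0.146 -0.01  -0.989]
wrist 61.308646946437534 325.0292595357209 242.56288327605975 [0.183 0.602 0.374] [ 0.279 -0.125 -0.952]
{'clock': 0.15, 'qpos': [-1.221, 0.522, -0.036, 1.6, 0.021, 1.021, -0.113], 'qd': [0.0, -0.002, 0.001, -0.002, 0.001, -0.001, -0.0], 'joint_efforts': [0.002, -92.739, 1.981, -37.005, 0.018, 0.006, -0.0], 'position': [0.255, 0.571, 0.231], 'tool_rot': [-1.505, 1.57, -1.925], 'force': [0.321, -0.012, 0.267], 'moment': [0.01, -0.025, 0.006], 'grip_width': 0.086}
```

View pics/scene0.png

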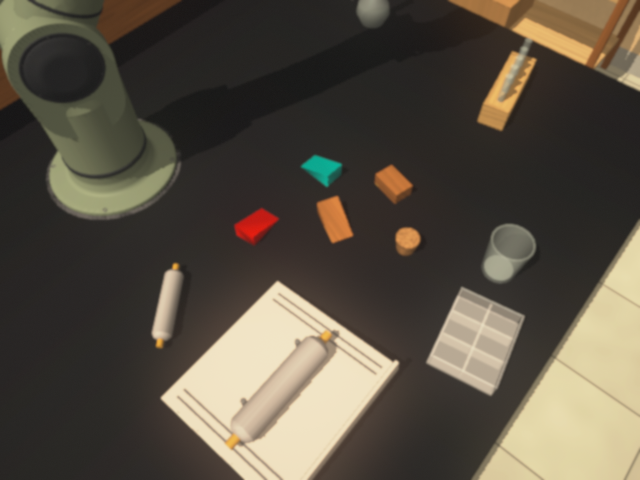

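View pics/top0.png

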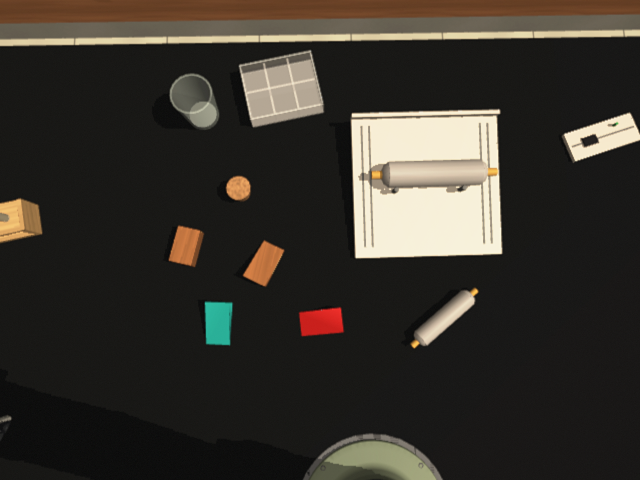

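View pics/wrist0.png

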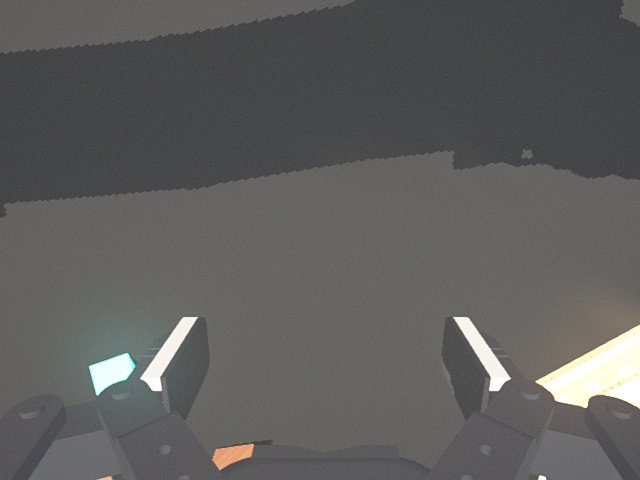

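The top view shows the board at about (427,185), with the large cylinder at (435,174) leaning on pegs at (394,190) and (461,188). The small cylinder at (445,318) is a look-alike. The wooden candidates are (186,246) and (264,263), and the red and turquoise wedges at (321,321) and (218,323) are to be left alone. I'll enlarge the two wooden ones to tell the wedge from the block.

```bash
python3 - <<'E'
from h import *
import pickle
s=pickle.load(open('scene0.pkl','rb'));t=pickle.load(open('top0.pkl','rb'))
a=cv2.resize(s['img'][145:265,295:435],None,fx=2.8,fy=2.8,interpolation=cv2.INTER_CUBIC)
b=cv2.resize(t['img'][215:300,155:295],None,fx=2.8,fy=2.8,interpolation=cv2.INTER_CUBIC)
save('crop1.png',np.vstack([a,b]))
for f,n in((s,'s'),(t,'t')):
    hsv=cv2.cvtColor(f['img'],cv2.COLOR_RGB2HSV)
    m=cv2.inRange(hsv,(5,110,60),(18,255,255))
    cs,_=cv2.findContours(m,cv2.RETR_EXTERNAL,cv2.CHAIN_APPROX_NONE)
    for c in cs:
        if 150<cv2.contourArea(c)<4000:
            ap=cv2.approxPolyDP(c,3,True)[:,0]
            print(n,cv2.contourArea(c),cv2.minAreaRect(c),ap.tolist())
E
```

```text
s 578.0 ((408.0, 241.0), (28.0, 26.0), 90.0) [[401, 227], [395, 233], [398, 253], [408, 255], [421, 237], [414, 228]]
s 1134.0 ((333.8283996582031, 219.34449768066406), (46.08245086669922, 27.079914093017578), 68.74949645996094) [[338, 195], [316, 202], [318, 216], [332, 243], [353, 236]]
s 953.5 ((392.75006103515625, 183.25001525878906), (39.59797668457031, 27.577163696289062), 45.0) [[390, 164], [375, 173], [374, 184], [396, 203], [410, 194], [413, 185]]
s 1858.0 ((505.9236145019531, 89.46056365966797), (31.073060989379883, 84.36163330078125), 27.299570083618164) [[514, 50], [489, 89], [477, 122], [500, 131], [537, 60], [526, 57], [500, 102], [497, 98], [505, 78], [502, 75], [518, 53]]
s 414.5 ((9.5, 79.5), (19.0, 59.0), 0.0) [[0, 50], [0, 109], [19, 97], [6, 77]]
s 1861.5 ((133.27940368652344, 5.632354736328125), (39.78767013549805, 85.92078399658203), 59.03623962402344) [[96, 27], [109, 43], [180, 0], [104, 0]]
t 1018.0 ((263.2000427246094, 262.60003662109375), (26.832815170288086, 42.0380744934082), 26.56505012512207) [[264, 240], [243, 276], [265, 286], [284, 250]]
t 980.0 ((185.93775939941406, 245.48341369628906), (27.956396102905273, 38.06965637207031), 14.931418418884277) [[178, 225], [168, 259], [194, 266], [203, 233]]
t 1326.0 ((18.479997634887695, 218.8599853515625), (41.43646240234375, 43.133514404296875), 81.8698959350586) [[38, 205], [20, 198], [1, 202], [0, 212], [9, 219], [0, 221], [0, 226], [19, 224], [0, 230], [0, 242], [41, 234]]
t 484.0 ((238.0, 188.0), (24.0, 24.0), 90.0) [[233, 176], [226, 184], [226, 192], [233, 199], [246, 199], [249, 181]]
```

View pics/crop1.png

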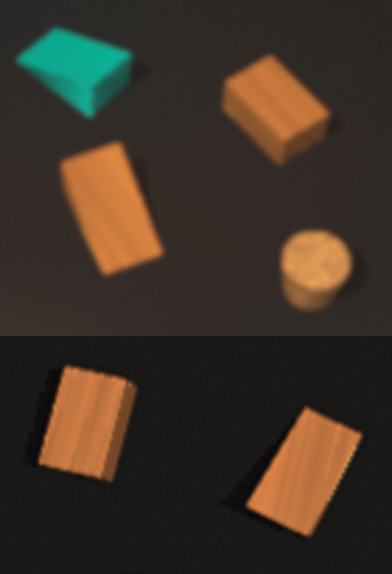

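The wooden item at top (264,263), scene (335,220), is the wedge: its top slopes down to the lower end in the scene view. The item at (186,246) is the block with its upright side. Next I'll measure.

```bash
python3 - <<'E'
from h import *
import pickle
s=pickle.load(open('scene0.pkl','rb'));t=pickle.load(open('top0.pkl','rb'))
def tri(a,b):
    c1,d1=ray(s,*a);c2,d2=ray(t,*b)
    d1/=np.linalg.norm(d1);d2/=np.linalg.norm(d2)
    L=np.linalg.lstsq(np.stack([d1,-d2],1),c2-c1,rcond=None)[0]
    p,q=c1+L[0]*d1,c2+L[1]*d2
    return ((p+q)/2).round(4),np.linalg.norm(p-q).round(4)
A=[(264,240),(284,250),(265,286),(243,276)]
B=[(332,243),(353,236),(338,195),(316,202)]
print('top order ul,ur,lr,ll')
# scene: thin edge = (332,243),(353,236); +y side?
for perm in ([0,1,2,3],[1,0,3,2]):
    print([tri(B[p],A[i]) for i,p in enumerate(perm)])
for z in(0.0015,):
    print([onz(t,*a,z).round(4) for a in A[:2]],[onz(s,*b,z).round(4) for b in B[:2]])
print([onz(t,*a,.036).round(4) for a in A[2:]],[onz(s,*b,.036).round(4) for b in B[2:]])
# board corners and lines in top
hsv=cv2.cvtColor(t['img'],cv2.COLOR_RGB2HSV)
m=((t['img'].min(2)>150)).astype(np.uint8)*255
m[:100]=0
m=cv2.morphologyEx(m,cv2.MORPH_CLOSE,np.ones((9,9)))
cs,_=cv2.findContours(m,cv2.RETR_EXTERNAL,cv2.CHAIN_APPROX_NONE)
c=max([c for c in cs if cv2.boundingRect(c)[0]>300 ],key=cv2.contourArea)
print(cv2.approxPolyDP(c,4,True)[:,0].tolist())
save('b.png',cv2.resize(t['img'][95:270,335:515],None,fx=3.3,fy=3.3,interpolation=cv2.INTER_CUBIC))
E
```

```text
top order ul,ur,lr,ll
[(array([ 0.5077,  0.1813, -0.0068]), np.float64(0.0453)), (array([0.5124, 0.174 , 0.0141]), np.float64(0.0429)), (array([0.442 , 0.2081, 0.0551]), np.float64(0.046)), (array([0.434, 0.217, 0.032]), np.float64(0.045))]
[(array([ 0.5203,  0.1994, -0.0016]), np.float64(0.0001)), (array([ 0.4989,  0.159 , -0.0014]), np.float64(0.0013)), (array([0.4267, 0.193 , 0.0392]), np.float64(0.0003)), (array([0.4475, 0.236 , 0.0367]), np.float64(0.0025))]
[array([0.5199, 0.1991, 0.0015]), array([0.499 , 0.1593, 0.0015])] [array([0.4997, 0.1571, 0.0015]), array([0.5215, 0.1977, 0.0015])]
[array([0.4269, 0.1935, 0.036 ]), array([0.4467, 0.2352, 0.036 ])] [array([0.4478, 0.2375, 0.036 ]), array([0.425 , 0.1947, 0.036 ])]
[[498, 110], [352, 114], [356, 257], [501, 252]]
```

View pics/b.png

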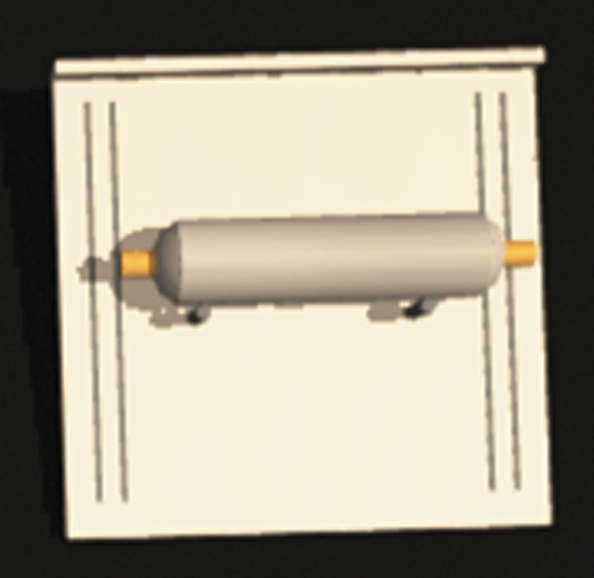

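Triangulated, the wedge corners come out at about 0 and 37 mm high, and the footprint is 81 × 45 mm. Both fit the sizes given. Its origin is near (0.4735, 0.1965) and it points at about −26°. Next come the board, the cylinder and the tool axes.

```bash
cat >> h.py <<'E'
import pickle
E
python3 - <<'E'
from h import *
from scipy.spatial.transform import Rotation as Ro
s=pickle.load(open('scene0.pkl','rb'));t=pickle.load(open('top0.pkl','rb'))
a,b=onz(t,356,257,.015),onz(t,501,252.5,.015)
c,d=onz(t,352,114,.065),onz(t,498.5,110,.065)
print('low',a.round(4),b.round(4),np.linalg.norm(a-b)); print('lip',c.round(4),d.round(4),np.linalg.norm(c-d))
yb=(a-b);print('yaw from low edge',np.degrees(np.arctan2(-yb[0],yb[1])));yb=c-d;print('lip',np.degrees(np.arctan2(-yb[0],yb[1])))
# grooves: crop coords /3.3 + (335,95)
for p,q in (((87,102),(99,500)),((112,102),(125,500)),((478,93),(492,489)),((503,93),(518,489))):
    P=onz(t,p[0]/3.3+335,p[1]/3.3+95,.047);Q=onz(t,q[0]/3.3+335,q[1]/3.3+95,.018);v=P-Q;print('groove',P.round(4),Q.round(4),np.degrees(np.arctan2(v[1],v[0])))
# orange stubs in both
out={}
for f,n,x0,y0,x1,y1 in((s,'s',200,300,420,470),(t,'t',350,150,510,200)):
    hsv=cv2.cvtColor(f['img'],cv2.COLOR_RGB2HSV); m=cv2.inRange(hsv,(8,130,90),(28,255,255))
    cs,_=cv2.findContours(m,cv2.RETR_EXTERNAL,cv2.CHAIN_APPROX_NONE)
    for k in cs:
        x,y,w,h=cv2.boundingRect(k)
        if x0<x<x1 and y0<y<y1 and cv2.contourArea(k)>15: M=cv2.moments(k);print(n,(x,y,w,h),M['m10']/M['m00'],M['m01']/M['m00'])
S=bot.observe();R=Ro.from_euler('xyz',S['tool_rot']).as_matrix();print(R.round(3))
E
```

```text
low [0.4807 0.0175 0.015 ] [ 0.4837 -0.268   0.015 ] 0.2855925372387038
lip [0.7541 0.0206 0.065 ] [ 0.7571 -0.2649  0.065 ] 0.2854843936378151
yaw from low edge 0.6076526641543624
lip 0.6054757397836382
groove [0.7367 0.0013 0.047 ] [ 5.006e-01 -5.000e-04  1.800e-02] 0.44135824941686586
groove [ 0.7365 -0.0136  0.047 ] [ 0.5003 -0.016   0.018 ] 0.5626152905844827
groove [ 0.7381 -0.2333  0.047 ] [ 0.5025 -0.2349  0.018 ] 0.38809840440869414
groove [ 0.7378 -0.2484  0.047 ] [ 0.5021 -0.2505  0.018 ] 0.5103076164562004
s (226, 434, 14, 15) 232.32815198618306 440.9032815198618
s (320, 331, 11, 11) 325.45864661654133 335.99498746867164
t (371, 171, 12, 8) 376.14285714285717 174.49285714285713
t (488, 168, 10, 8) 492.1214953271028 171.1619937694704
[[-0.     0.408  0.913]
 [-0.001  0.913 -0.408]
 [-1.    -0.001  0.   ]]
```

```bash
python3 - <<'E'
from h import *
s=pickle.load(open('scene0.pkl','rb'));t=pickle.load(open('top0.pkl','rb'))
def tri(a,b):
    c1,d1=ray(s,*a);c2,d2=ray(t,*b)
    d1/=np.linalg.norm(d1);d2/=np.linalg.norm(d2)
    L=np.linalg.lstsq(np.stack([d1,-d2],1),c2-c1,rcond=None)[0]
    p,q=c1+L[0]*d1,c2+L[1]*d2
    return ((p+q)/2).round(4),np.linalg.norm(p-q).round(4)
print(tri((325.5,336),(376.1,174.5)),tri((232.3,440.9),(492.1,171.2)))
P,Q=onz(t,371,174.7,.059),onz(t,498,171,.059);print('tips',P,Q,np.linalg.norm(P-Q),(P+Q)/2)
# barrel top/bottom edges mid
for u in (400,470): 
    col=t['img'][:,u].astype(int); print(u,[(v,col[v].tolist()) for v in range(155,194,1)][::1] if u==400 else '')
# peg tops (black ends) crop (197,317),(412,311): top height ~.0305+.034
for p in ((194,316),(411,311)):
    print('peg top',onz(t,p[0]/3.3+335,p[1]/3.3+95,.0305+.0337).round(4))
th=np.radians(7);yaw=np.radians(.55)
o=np.array([.6185,-.1245,.032]);ex=np.array([np.cos(yaw)*1,np.sin(yaw),np.tan(th)]);ey=np.array([-np.sin(yaw),np.cos(yaw),0])
for y in(.065,-.065):
    base=o-0.012*ex+y*ey; n=np.array([-np.sin(th),0,np.cos(th)])
    print('peg',base,'top px',proj(t,base+.034*n),proj(s,base+.034*n))
E
```

```text
(array([ 0.6336, -0.022 ,  0.0609]), np.float64(0.0004)) (array([ 0.6354, -0.2439,  0.0626]), np.float64(0.0006))
tips [ 0.63376749 -0.01256888  0.059     ] [ 0.63641278 -0.2569405   0.059     ] 0.24438593826791383 [ 0.63509013 -0.13475469  0.059     ]
400 [(155, [247, 238, 215]), (156, [247, 238, 214]), (157, [247, 239, 215]), (158, [247, 238, 215]), (159, [248, 239, 215]), (160, [240, 229, 198]), (161, [189, 172, 148]), (162, [164, 149, 131]), (163, [179, 162, 142]), (164, [194, 175, 154]), (165, [204, 185, 162]), (166, [210, 190, 167]), (167, [216, 196, 172]), (168, [221, 203, 178]), (169, [224, 207, 182]), (170, [226, 210, 186]), (171, [227, 212, 188]), (172, [230, 217, 192]), (173, [231, 218, 193]), (174, [228, 215, 189]), (175, [224, 207, 183]), (176, [219, 199, 176]), (177, [212, 191, 170]), (178, [208, 188, 166]), (179, [202, 183, 160]), (180, [193, 176, 154]), (181, [185, 168, 148]), (182, [176, 160, 140]), (183, [162, 147, 129]), (184, [148, 136, 119]), (185, [130, 118, 104]), (186, [107, 97, 86]), (187, [128, 116, 100]), (188, [212, 194, 164]), (189, [251, 242, 217]), (190, [249, 241, 219]), (191, [248, 240, 217]), (192, [247, 239, 217]), (193, [247, 239, 216])]
470 
peg top [ 0.6001 -0.054   0.0642]
peg top [ 0.6006 -0.1789  0.0642]
peg [ 0.60587661 -0.05961818  0.03052659] top px (np.float64(396.74129471874915), np.float64(189.8552669708485)) (np.float64(296.54215690679814), np.float64(339.7854734553867))
peg [ 0.6071245  -0.1896122   0.03052659] top px (np.float64(465.0855499595908), np.float64(187.91785090979408)) (np.float64(242.22226815892236), np.float64(399.4661131859469))
```

Measured positions:

| Item | Position | Note |
|---|---|---|
| Board origin | about (0.6185, −0.1245) | yaw 0.55° |
| Cylinder mid | about (0.636, −0.134) | tips 244 mm apart; matches the axis expected from the board |
| Grasp point | (0.454, 0.206) | 22 mm behind the wedge origin |

I'll go above the grasp point.

```bash
python3 -m pendant '[[4,-12,17,0.2],[8,-24,34,0.2],[8,-24,34,0.2],[8,-24,34,0.2],[8,-24,34,0.2],[8,-24,34,0.3],[8,-24,34,0.3],[8,-24,34,0.3],[8,-24,34,0.3],[8,-24,34,0.2],[4,-11,17,0],[0,0,0,0]]' 0.6 20; python3 - <<'E'
from h import *
from scipy.spatial.transform import Rotation as Ro
f=grab_frame('wrist');save('w1.png',f['img']);pickle.dump(f,open('w1.pkl','wb'))
S=bot.observe();R=Ro.from_euler('xyz',S['tool_rot']).as_matrix();print(S['clock'],S['position'],S['grip_width'],R.round(3).tolist())
d=np.array([.4537,.2061,.004])-S['position'];print((R.T@d*1000).round(1))
E
```

```text
clock: 1.65
position: [0.4611, 0.2074, 0.151]
tool_rot: [-1.54, 1.57, -2.005]
force: [-1.1, 0.3, 0.2]
grip_width: 0.0684
1.7 [0.4606733  0.20883552 0.15117343] 0.06822166326134022 [[-0.0, 0.447, 0.895], [-0.0, 0.895, -0.447], [-1.0, -0.0, -0.0]]
[147.2  -5.5  -5. ]
```

View pics/w1.png

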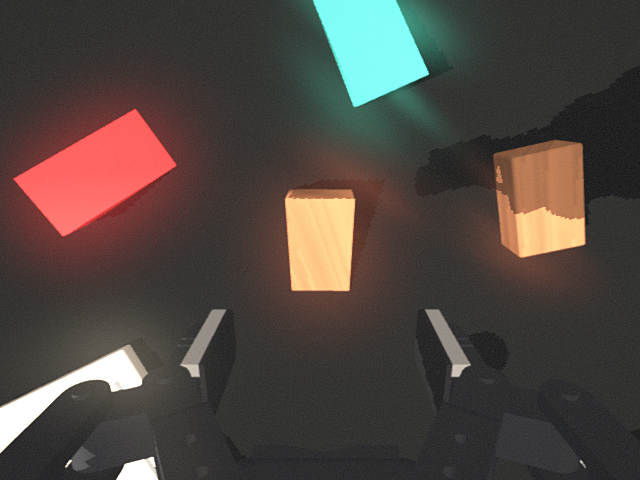

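The wrist view shows the wedge at (320,240), thin edge at row 291 from col 291 to 350, and thick top edge at row 190–198. The red, turquoise and block items stand apart from it. I'll cross-check it against the wrist calibration.

```bash
python3 - <<'E'
from h import *
from scipy.spatial.transform import Rotation as Ro
f=pickle.load(open('w1.pkl','rb'))
a,b=onz(f,291,291,.0015),onz(f,350,291,.0015)
c,d=onz(f,286,198,.036),onz(f,354,198,.036)
c2,d2=onz(f,286,190,.036),onz(f,354,190,.036)
print(a.round(4),b.round(4),c.round(4),d.round(4),c2.round(4))
p=(a+b)/2;q=(c+d)/2;v=p-q;print(np.linalg.norm(a-b),np.linalg.norm(c-d),np.linalg.norm(v[:2]),np.degrees(np.arctan2(v[1],v[0])),((p+q)/2).round(4))
S=bot.observe();R=Ro.from_euler('xyz',S['tool_rot']).as_matrix()
u=v/np.linalg.norm(v);u[2]=0;u/=np.linalg.norm(u)
g=(p+q)/2-.022*u;g[2]=.004;print(g,(R.T@(g-S['position'])*1000).round(1))
E
```

```text
[0.4988 0.1581 0.0015] [0.5196 0.1997 0.0015] [0.4268 0.1961 0.036 ] [0.4465 0.2353 0.036 ] [0.4222 0.1985 0.036 ]
0.04649498710997265 0.04390171297381062 0.081349477556083 -26.878831585632113 [0.4729 0.1973 0.0187]
[0.45327961 0.2072449  0.004     ] [147.2  -4.7  -5.9]
```

The wrist view agrees: origin within 1 mm, yaw −26.7° against the tool's −26.5°. I'll descend and grip.

```bash
python3 -m pendant '[[20,-3,-3,0],[35,-2,-2.5,0],[35,0,0,0],[30,0,0,0],[18,0,0,0],[8,0,0,0],[0,0,0,0],[0,0,0,0]]' 0.6 20; python3 -m pendant '[[0,0,0,0],[0,0,0,0],[0,0,0,0],[0,0,0,0]]' -1 30; python3 - <<'E'
from h import *
f=grab_frame('wrist');save('w2.png',f['img'])
S=bot.observe();print(S['clock'],S['position'],S['grip_width'],S['force'])
E
```

```text
clock: 2.7
position: [0.4539, 0.2081, 0.006]
tool_rot: [1.005, 1.57, 0.543]
force: [0.1, -0.3, 0.2]
grip_width: 0.0683
clock: 3.2
position: [0.4539, 0.2079, 0.006]
tool_rot: [1.026, 1.57, 0.564]
force: [-1.5, 0.3, 9.0]
grip_width: 0.0446
3.25 [0.45390039 0.20792553 0.005923  ] 0.044514864923923356 [-1.5641284   0.11581326  9.86120791]
```

View pics/w2.png

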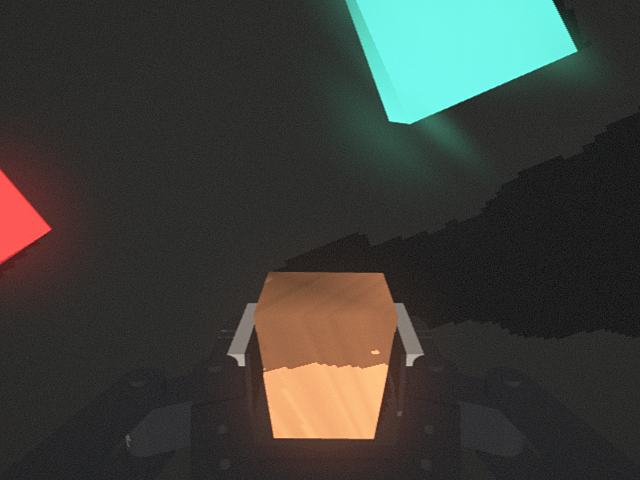

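Width 44.5 mm, so the wedge is held. Lift, turn it along the slope and carry it to above the board.

```bash
python3 -m pendant '[[-15,0,0,0],[-35,0,0,0],[-35,0,0,-5],[-30,0,0,-9],[-10,0,0,-9],[0,-5,0,-4],[0,-20,4,0],[0,-35,10,0],[0,-40,12,0],[0,-45,12,0],[0,-45,12,0],[0,-45,12,0]]'; python3 -m pendant '[[0,-45,12,0],[0,-35,10,0],[0,-20,5,0],[0,-8,1,0],[0,0,0,0],[0,0,0,0]]'; python3 - <<'E'
from h import *
from scipy.spatial.transform import Rotation as Ro
f=grab_frame('scene');save('s3.png',f['img']);pickle.dump(f,open('s3.pkl','wb'))
S=bot.observe();R=Ro.from_euler('xyz',S['tool_rot']).as_matrix();print(S['clock'],S['position'],S['grip_width'],S['force'],R.round(3).tolist())
print((R.T@(np.array([.5445,-.135,.045])-S['position'])*1000).round(1))
E
```

```text
clock: 4.75
position: [0.5178, -0.0283, 0.1314]
tool_rot: [-0.261, 1.57, -0.251]
force: [0.6, 0.9, -0.4]
grip_width: 0.0444
clock: 5.5
position: [0.5465, -0.1329, 0.1304]
tool_rot: [1.804, 1.57, 1.815]
force: [-0.3, 0.3, -0.8]
grip_width: 0.0446
5.55 [ 0.54650468 -0.13307381  0.13037286] 0.04428650691186458 [-0.24093309  1.00121987 -0.53006249] [[-0.0, -0.011, 1.0], [0.0, 1.0, 0.011], [-1.0, 0.0, -0.0]]
[85.4 -1.9 -2. ]
```

View pics/s3.png

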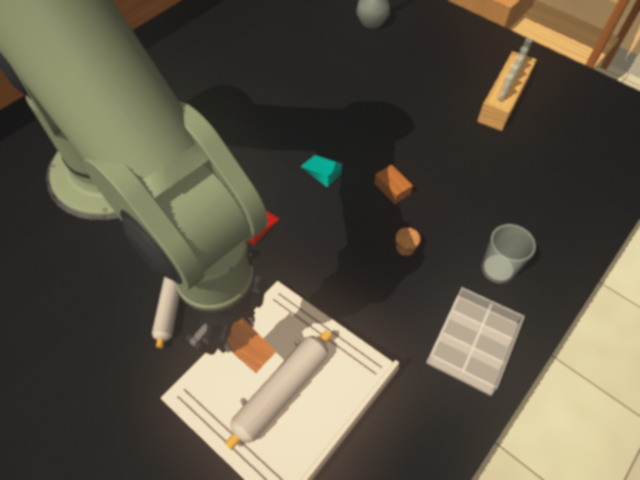

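The scene view shows the wedge at (250,345), held thin edge up-slope and down-slope of the cylinder at (280,388), in line with its middle. I'll lower it until the thin edge should just meet the slope.

```bash
python3 -m pendant '[[15,-1,-1,0],[30,-1,-1,0],[25,0,0,0],[12,0,0,0],[6,0,0,0],[2,0,0,0],[0,0,0,0]]' - 20;  python3 -m pendant '[[2,0,0,0],[2,0,0,0],[0,0,0,0]]';python3 -m pendant '[[2,0,0,0],[1,0,0,0],[0,0,0,0]]'
```

```text
clock: 6.42
position: [0.5449, -0.1364, 0.0408]
tool_rot: [-0.218, 1.57, -0.208]
force: [-0.6, -0.2, -0.6]
grip_width: 0.0446
clock: 6.8
position: [0.5447, -0.1364, 0.0363]
tool_rot: [-0.265, 1.571, -0.255]
force: [0.2, -1.0, -0.1]
grip_width: 0.0444
clock: 7.18
position: [0.5441, -0.1366, 0.0334]
tool_rot: [-2.813, 1.57, -2.803]
force: [-5.2, -0.8, 6.1]
grip_width: 0.0443
```

```bash
python3 -m pendant '[[1,0,0,0],[1,0,0,0],[0,0,0,0]]';  python3 -m pendant '[[1,0,0,0],[1,0,0,0],[0,0,0,0]]'; python3 - <<'E'
from h import *
f=grab_frame('wrist');save('w4.png',f['img'])
E
```

```text
clock: 7.55
position: [0.5438, -0.1366, 0.0313]
tool_rot: [-3.015, 1.569, -3.006]
force: [-6.0, -1.2, 5.7]
grip_width: 0.0442
clock: 7.92
position: [0.5437, -0.1366, 0.0293]
tool_rot: [-3.033, 1.569, -3.024]
force: [-6.4, 0.3, 5.8]
grip_width: 0.0446
```

View pics/w4.png

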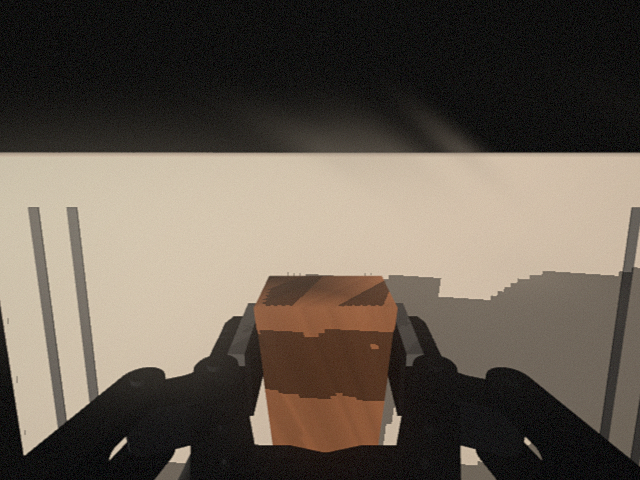

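It's pivoting in the pads at a steady 6 N. I'll open slightly so it settles flat, then look.

```bash
python3 -m pendant '[[0,0,0,0],[0,0,0,0],[0,0,0,0],[0,0,0,0]]' 0.35 20; python3 - <<'E'
from h import *
f=grab_frame('wrist');save('w5.png',f['img']);pickle.dump(f,open('w5.pkl','wb'))
g=grab_frame('top');save('t5.png',g['img'][90:290,320:560].repeat(3,0).repeat(3,1));pickle.dump(g,open('t5.pkl','wb'))
S=bot.observe();print(S['clock'],S['position'],S['force'],S['grip_width'])
E
```

```text
clock: 8.48
position: [0.5446, -0.1363, 0.0293]
tool_rot: [-0.028, 1.571, -0.018]
force: [0.4, -0.5, -0.5]
grip_width: 0.0577
8.575 [ 0.54458    -0.13633163  0.02927449] [ 1.01543466 -0.53566095  0.42424613] 0.05793988224191237
```

View pics/w5.png

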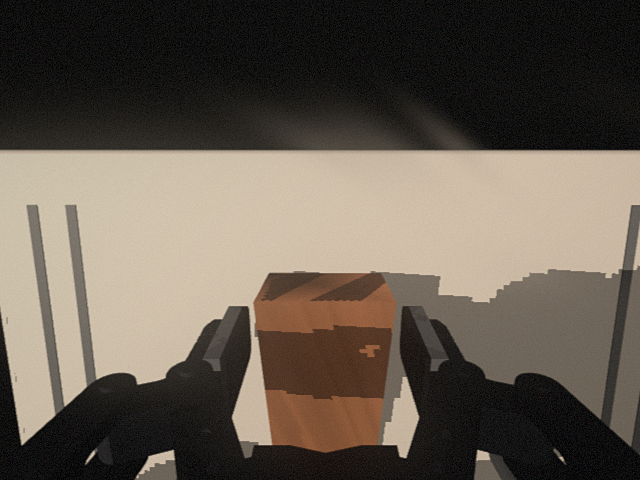

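View pics/t5.png

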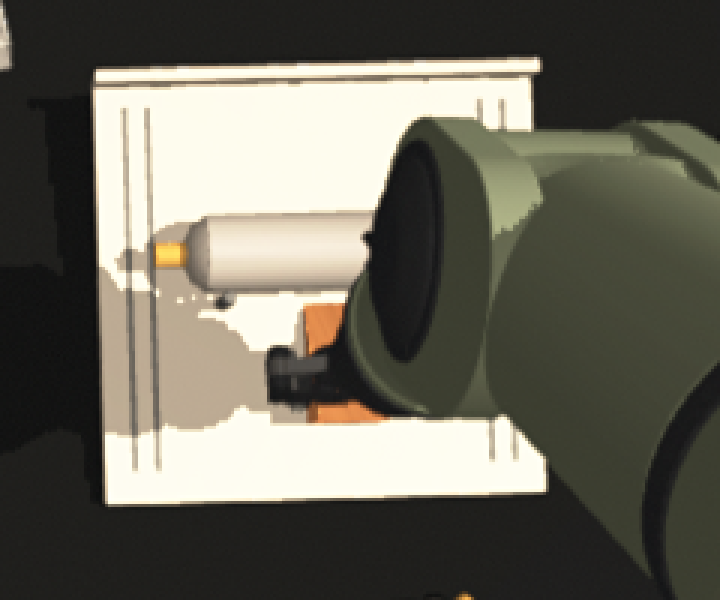

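The wedge lies flat on the board, thin edge just short of the cylinder: crop row 303, thick end row 422, left side col 305. The pads are clear of both sides. I'll locate it and work out the push.

```bash
python3 - <<'E'
from h import *
g=pickle.load(open('t5.pkl','rb'));w=pickle.load(open('w5.pkl','rb'))
a=onz(g,320+305/3,90+304/3,.032);b=onz(g,320+310/3,90+421.5/3,.022+.035)
print('left thin',a.round(4),'left thick top',b.round(4),np.linalg.norm(a[:2]-b[:2]))
p,q=onz(w,254,302,.057),onz(w,396,302,.057)
print('wrist thick top edge?',p.round(4),q.round(4),np.linalg.norm(p-q))
p,q=onz(w,269,273,.0205),onz(w,382,273,.0205)
print('wrist thick bottom edge',p.round(4),q.round(4),np.linalg.norm(p-q))
P=onz(g,320+152/3,90+254/3,.059);print('cyl tip',P)
E
```

```text
left thin [ 0.6059 -0.1143  0.032 ] left thick top [ 0.5239 -0.1076  0.057 ] 0.08220206689732601
wrist thick top edge? [ 0.5231 -0.1592  0.057 ] [ 0.5227 -0.1147  0.057 ] 0.04446312227132016
wrist thick bottom edge [ 0.5281 -0.1594  0.0205] [ 0.5277 -0.1139  0.0205] 0.045510761896777274
cyl tip [ 0.63384551 -0.01193272  0.059     ]
```

The wedge origin is at about x = 0.5675 (board −51 mm) and y = −0.137, in line with the cylinder's middle. It needs about 43 mm of push along the slope. Regrip, then push slowly.

```bash
python3 -m pendant '[[0,0,0,0],[0,0,0,0],[0,0,0,0],[0,0,0,0]]' -1 25; python3 -m pendant '[[-0.3,0,2,0],[-0.3,0,3,0],[-0.4,0,3,0],[-0.4,0,3,0],[-0.4,0,3,0],[-0.4,0,3,0],[-0.3,0,3,0],[0,0,0,0]]'
```

```text
clock: 9.07
position: [0.5446, -0.1364, 0.0294]
tool_rot: [-0.57, 1.571, -0.561]
force: [-2.0, 0.0, 5.6]
grip_width: 0.0446
clock: 10.07
position: [0.5637, -0.1364, 0.0317]
tool_rot: [-3.084, 1.569, -3.075]
force: [-5.7, -0.1, 8.3]
grip_width: 0.0447
```

```bash
python3 -m pendant '[[-0.3,0,2,0],[-0.3,0,2.5,0],[-0.3,0,2.5,0],[-0.3,0,2.5,0],[-0.3,0,2.5,0],[-0.1,0,1,0],[0,0,0,0]]'; python3 - <<'E'
from h import *
g=grab_frame('top');save('t6.png',g['img'][90:290,320:560].repeat(3,0).repeat(3,1));pickle.dump(g,open('t6.pkl','wb'))
g=grab_frame('scene');save('s6.png',cv2.resize(g['img'][260:480,130:430],None,fx=2.6,fy=2.6,interpolation=cv2.INTER_CUBIC));pickle.dump(g,open('s6.pkl','wb'))
E
```

```text
clock: 10.95
position: [0.5751, -0.1364, 0.0332]
tool_rot: [-3.112, 1.566, -3.103]
force: [-15.6, -0.2, 15.0]
grip_width: 0.0443
```

View pics/t6.png

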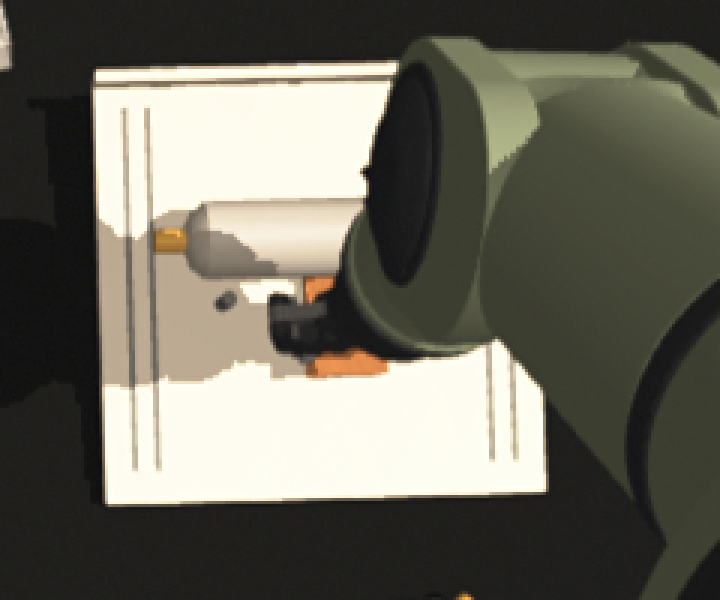

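View pics/s6.png

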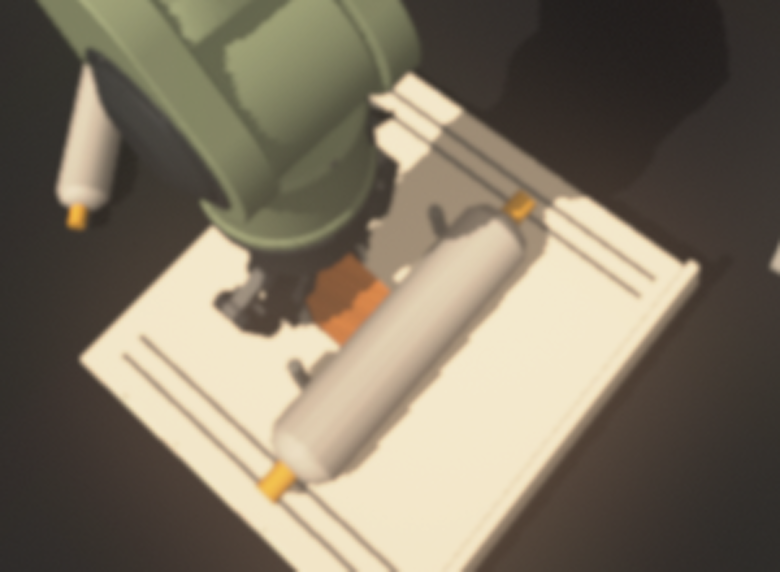

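Both views show the cylinder rolled clear of the pegs, still parallel to the board, with the wedge between the pegs against its middle. I'll measure how far it has moved.

```bash
cat >> h.py <<'E'
def tri(s,a,t,b):
    c1,d1=ray(s,*a);c2,d2=ray(t,*b)
    d1/=np.linalg.norm(d1);d2/=np.linalg.norm(d2)
    L=np.linalg.lstsq(np.stack([d1,-d2],1),c2-c1,rcond=None)[0]
    p,q=c1+L[0]*d1,c2+L[1]*d2
    return ((p+q)/2).round(4),np.linalg.norm(p-q).round(4)
def stubs(f,box,lo=(8,130,60)):
    x0,y0,x1,y1=box
    m=cv2.inRange(cv2.cvtColor(f['img'],cv2.COLOR_RGB2HSV),lo,(28,255,255)); r=[]
    cs,_=cv2.findContours(m,cv2.RETR_EXTERNAL,cv2.CHAIN_APPROX_NONE)
    for k in cs:
        x,y,w,h=cv2.boundingRect(k)
        if x0<x<x1 and y0<y<y1 and 15<cv2.contourArea(k)<400: M=cv2.moments(k);r.append((M['m10']/M['m00'],M['m01']/M['m00'],(x,y,w,h)))
    return r
E
python3 - <<'E'
from h import *
s=pickle.load(open('s6.pkl','rb'));t=pickle.load(open('t6.pkl','rb'))
S=stubs(s,(200,300,420,470));T=stubs(t,(350,140,510,200));print(S,T)
z=.032+.036*.123+.025+.001
for r in S: print('scene',onz(s,r[0],r[1],z).round(4))
for r in T: print('top',onz(t,r[0],r[1],z).round(4))
s=pickle.load(open('scene0.pkl','rb'))
for r in stubs(s,(200,300,420,470)): print('start scene',onz(s,r[0],r[1],.0595).round(4))
E
```

```text
[(236.16831683168317, 444.7557755775577, (229, 438, 15, 15)), (329.4846153846154, 339.1384615384615, (324, 334, 12, 11))] [(425.57142857142856, 185.07619047619048, (421, 182, 11, 9)), (376.15104166666663, 169.72916666666666, (371, 166, 11, 8))]
scene [ 0.644  -0.2438  0.0624]
scene [ 0.6428 -0.0222  0.0624]
top [ 0.6105 -0.1153  0.0624]
top [ 0.6424 -0.0224  0.0624]
start scene [ 0.6348 -0.2435  0.0595]
start scene [ 0.6333 -0.0214  0.0595]
```

It has moved 9.3 mm up-slope, still square, so it's at about board x 26. It needs about 11 mm more. I'll ease the downward press a little and continue.

```bash
python3 -m pendant '[[-0.8,0,2,0],[-0.3,0,2.5,0],[-0.3,0,2.5,0],[-0.3,0,2,0],[-0.2,0,2,0],[0,0,0,0],[0,0,0,0]]'; python3 - <<'E'
from h import *
s=grab_frame('scene');pickle.dump(s,open('s7.pkl','wb'))
S=stubs(s,(200,300,420,470));print(S)
for r in S: print('scene',onz(s,r[0],r[1],.0635).round(4))
E
```

```text
clock: 11.92
position: [0.5889, -0.1359, 0.0354]
tool_rot: [-0.035, 1.57, -0.025]
force: [0.9, 0.1, -3.2]
grip_width: 0.0443
[(242.74634146341464, 451.1918699186992, (236, 444, 14, 15)), (336.3777777777778, 343.92839506172834, (331, 339, 11, 11))]
scene [ 0.6584 -0.244   0.0635]
scene [ 0.6574 -0.0216  0.0635]
```

It's at about board x 40–42, slightly over target. I'll ease back 4 mm with the cylinder following, then check.

```bash
python3 -m pendant '[[0.2,0,-1.5,0],[0.3,0,-1.5,0],[0.3,0,-1,0],[0.1,0,0,0],[0,0,0,0],[0,0,0,0]]'; python3 - <<'E'
from h import *
s=grab_frame('scene');pickle.dump(s,open('s8.pkl','wb'))
save('s8.png',cv2.resize(s['img'][260:480,130:430],None,fx=2.6,fy=2.6,interpolation=cv2.INTER_CUBIC))
S=stubs(s,(200,300,420,470));print(S)
for r in S: print('scene',onz(s,r[0],r[1],.0635).round(4))
w=grab_frame('wrist');save('w8.png',w['img'])
E
```

```text
clock: 12.72
position: [0.5844, -0.136, 0.0344]
tool_rot: [-3.071, 1.57, -3.062]
force: [-2.0, -0.4, 0.2]
grip_width: 0.0442
[(240.29430894308942, 448.8211382113821, (234, 442, 14, 15)), (334.00735294117646, 342.19117647058823, (329, 337, 11, 11))]
scene [ 0.6532 -0.2439  0.0635]
scene [ 0.6524 -0.0218  0.0635]
```

View pics/s8.png

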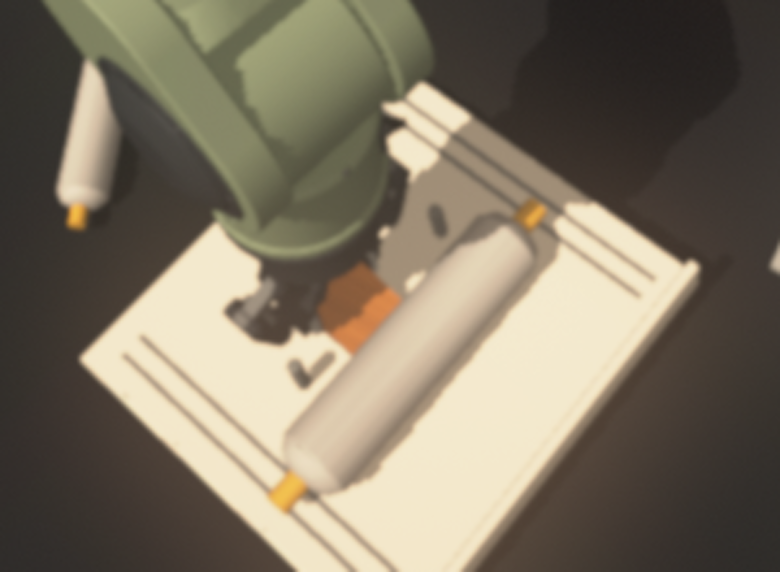

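View pics/w8.png

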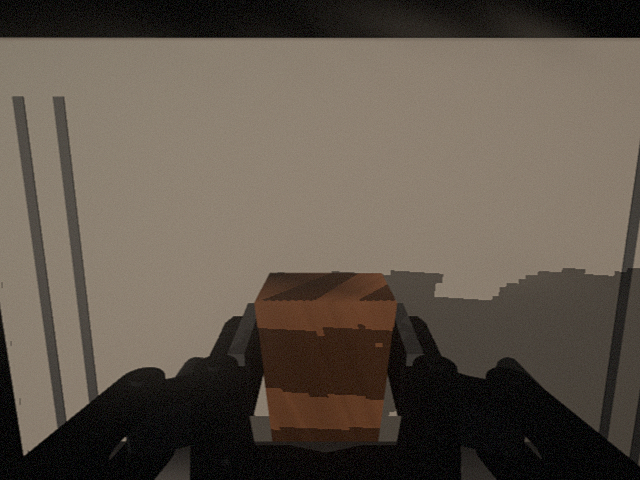

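It's 18.8 mm up-slope of the start, so board x ≈ 37, square, resting against the wedge. I'll open the fingers a little without moving the arm and watch whether it holds.

```bash
python3 -m pendant '[[0,0,0,0],[0,0,0,0],[0,0,0,0],[0,0,0,0],[0,0,0,0]]' 0.35; python3 - <<'E'
from h import *
s=grab_frame('scene')
for r in stubs(s,(200,300,420,470)): print('scene',onz(s,r[0],r[1],.0635).round(4))
w=grab_frame('wrist');save('w9.png',w['img'])
E
```

```text
clock: 13.45
position: [0.5846, -0.136, 0.0344]
tool_rot: [-0.29, 1.571, -0.28]
force: [-0.2, -0.2, 0.4]
grip_width: 0.0579
scene [ 0.6532 -0.2439  0.0635]
scene [ 0.6523 -0.0217  0.0635]
```

View pics/w9.png

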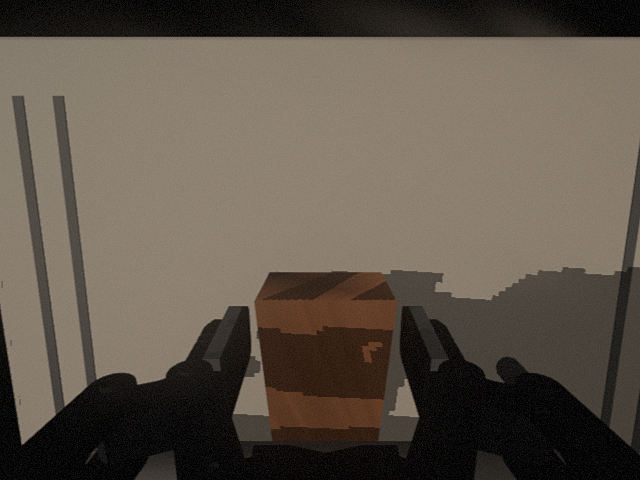

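The cylinder holds and the pads are clear of both wedge sides. Raise straight up, then back off for a clear view.

```bash
python3 -m pendant '[[-6,0,0,0],[-15,0,0,0],[-30,0,0,0],[-35,0,0,0],[-35,0,0,0],[-30,10,-5,0],[-10,40,-10,0],[0,50,-10,0],[0,50,-10,0],[0,50,-5,0],[0,30,0,0],[0,10,0,0]]'; python3 -m pendant '[[0,0,0,0],[0,0,0,0]]'; python3 - <<'E'
from h import *
s=grab_frame('scene');t=grab_frame('top')
pickle.dump(s,open('s10.pkl','wb'));pickle.dump(t,open('t10.pkl','wb'))
save('s10.png',cv2.resize(s['img'][260:480,130:430],None,fx=2.6,fy=2.6,interpolation=cv2.INTER_CUBIC))
save('t10.png',t['img'][90:290,320:560].repeat(3,0).repeat(3,1))
S=stubs(s,(200,300,420,470));T=stubs(t,(350,140,510,175));print(S,T)
for r in S: print('scene',onz(s,r[0],r[1],.0635).round(4))
for r in T: print('top',onz(t,r[0],r[1],.0615).round(4))
E
```

```text
clock: 15.05
position: [0.5421, 0.1056, 0.1964]
tool_rot: [0.54, 1.57, 0.552]
force: [-0.4, -0.3, 0.1]
grip_width: 0.0579
clock: 15.3
position: [0.5425, 0.1022, 0.1956]
tool_rot: [-1.173, 1.57, -1.165]
force: [-0.4, -0.4, 0.1]
grip_width: 0.0574
[(240.31553398058253, 448.799352750809, (234, 442, 14, 15)), (333.4734299516908, 342.0072463768116, (328, 337, 12, 11))] [(491.6666666666667, 162.04761904761904, (488, 159, 9, 7))]
scene [ 0.6532 -0.2439  0.0635]
scene [ 0.6515 -0.0221  0.0635]
top [ 0.6537 -0.2451  0.0615]
```

View pics/s10.png

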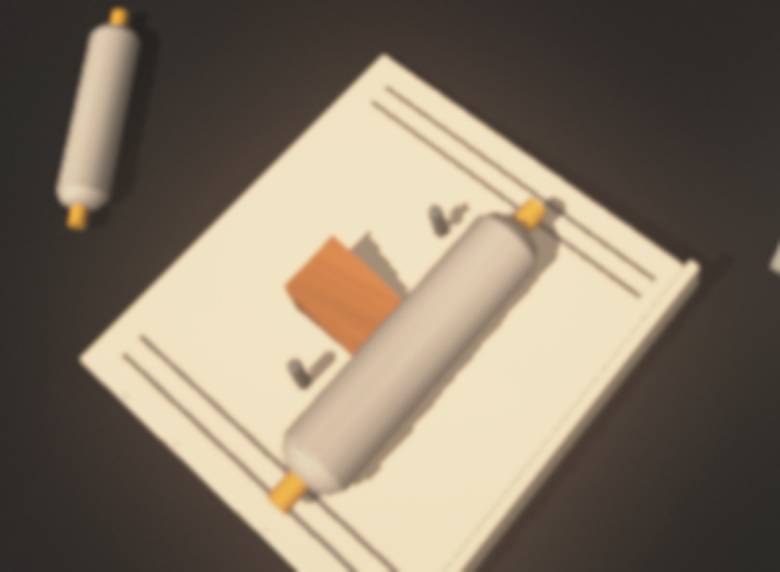

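View pics/t10.png

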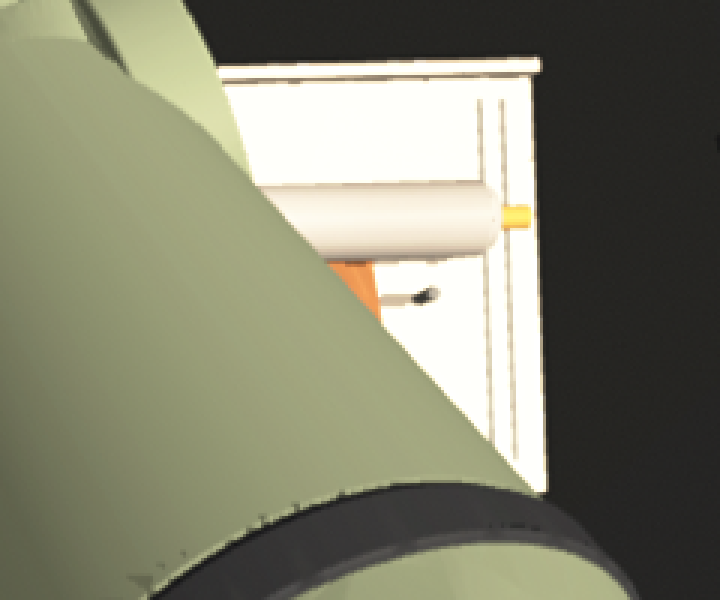

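The clear view shows the wedge flat between the pegs, under the middle of the cylinder. The cylinder lies well clear of both pegs, square to the board, and hasn't moved since release. Nothing touches the robot, so I'm handing in.

```bash
python3 - <<'E'
from h import *
job_done()
E
```

```text
the job is handed in; nothing more can be done
```

The job is handed in: the cylinder rests on the wedge at about board x = 37 mm, roughly 20 mm clear of the pegs. It took about 15.5 s of the 38 s allowed.

**What I did:** I gripped the wooden wedge by its side faces and laid it flat on the board. I then pushed it thin edge first between the pegs, which rolled the cylinder up the slope. The push went about 4 mm too far, so I eased it back with the cylinder following, then released it and lifted the arm away.

**Last checks:**
- **Position:** the cylinder had moved about 18.5 mm up-slope from its start.
- **Squareness:** the two end stubs lie within 2 mm of each other along x, and it is square to the board within about 1°.
- **Holding:** one stub did not move between release and the last picture about 1.8 s later. The other read 0.8 mm lower, though its detected outline also changed, so I put that down to measurement noise.
- **Wedge:** it looked flat and pointed along the slope against the cylinder's middle. I judged this from the pictures and did not measure its tilt or contact force after release.
- **Forces:** the largest reading between moves was about 22 N at the wrist, well under the 120 N limit.

**Disagreement:** the absolute position measured from the board's edges is about 2 mm lower, at 34–35 mm. Both values lie inside the allowed 27–47 mm.

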